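Fit the splined drive flange on the arbor

TASK

Draw the dished drive flange out from under the steel strap of its wooden stand by pinching its rim, and set it down clear of the strap. Then take it again by its central boss, turn it until the splines of its bore line up with the teeth of the arbor, and slide it down inside the guard until it is fully home and level on the arbor's shoulder; let go. Leave the marker pen and the pin spanner where they lie.

Things in the scene. Friction and masses are not known exactly. Their poses are not given: they have to be found in the camera images.
- flange: loose dished drive flange, 134 mm across, 0.3 to 0.5 kg, right way up: flat plate 8 mm thick, upright rim (outer radius 67 mm, 5 mm thick, top 28 mm above the underside), round central boss; 35 mm free between boss and rim but for three bolt heads 3 mm high on the plate, 40 to 50 mm from the axis at 0, 120, 240 degrees from x. Origin on the axis at the underside, z up
- flange_boss (a point): centre of the top of the flange's steel boss, 46 mm above its underside; boss radius 27 mm. Through bore with six internal teeth, 5 mm wide, reaching in to radius 12.5 mm; grooves between them to radius 19.5 mm. The x axis (same as the flange's) points through the middle of a groove; grooves every 60 degrees, teeth halfway between
- arbor: fixed arbor: upright six-toothed steel spindle in a round open-topped grey guard (inner radius 75 mm, outer 79 mm, top 74 mm above the table), foot of radius 88 mm. Origin on the spindle's axis at table height, z up; the x axis points through the middle of a tooth, teeth every 60 degrees. Above the seated flange's rim the guard stands 10 mm proud, and 8 mm outside it
- arbor_shoulder (a point): on the spindle's axis at the shoulder, 36 mm above the table: the flange's origin when fully home. Core radius 11 mm; teeth 5.5 mm wide to radius 17.5 mm, up to 30 mm above this point (narrowed in the last 4 mm). Each tooth enters a groove of the flange with some 1.3 mm play sideways, 1.5 mm radially; any of the six positions is right
- arbor_tip (a point): top of the spindle's round tapered nose, on its axis, 78 mm above the table, 12 mm above the top of the teeth
- stand: fixed wooden stand: board 8 mm thick from x = -167 to +85 mm, y = -100 to +100 mm in its own frame. Origin at table height under the strap's middle; the flange is parked on the board within 6 mm of it. A stop strip closes the back at x = +72 mm, posts the sides; the flange can only be slid out along the stand's -x, toward the robot
- stand_strap (a point): middle of the top of the steel strap over the parked flange, 66 mm above the table; strap 30 mm wide in the stand's x, 6 mm thick (underside at 60 mm, 6 mm above the boss), along the stand's y on posts at y = +-87 mm (18 mm by 34 mm; screw heads there reach 70 mm)
- marker_pen: loose black felt marker, 128 x 17 x 19 mm, bystander lying on the table, not to be disturbed; origin under its middle, long along its y
- pin_spanner: loose dark steel pin spanner, 165 x 42 x 11 mm, bystander lying on the table, not to be disturbed; origin under its middle, long along its y

How it is judged (in metres and radians):
On the way:
1. the flange stands clear of the strap, level on the board or table, let go and at rest (horizontal distance between flange and stand above 0.06 m and height (world z) of flange below 0.016 m and angle between flange's own z axis and vertical below 0.1 rad and linear speed of flange below 0.02 m/s and contact force between the fingers and flange below 0.1 N), for 0.2 s.
At the end, for the whole second after the job is handed in: The flange sits fully home on the arbor's shoulder, splines engaged: its origin within 3 mm in height and 4 mm sideways of the shoulder point, right way up and level within 0.06 rad, at rest and released; the marker pen and the pin spanner have never moved more than 30 mm (z of flange in the frame of arbor_shoulder between -0.003 and 0.003 m and horizontal distance between flange and arbor_shoulder below 0.004 m and angle between flange's own z axis and vertical below 0.06 rad and linear speed of flange below 0.02 m/s and contact force between the fingers and flange below 0.1 N); the robot touches nothing.
It fails at once if the marker pen or the pin spanner is moved more than 30 mm (distance of any of marker_pen, pin_spanner from where it was at the start of the episode above 0.03 m).
It also fails if it takes over 61 s, if anything falls off the work surface, if the arm or the gripper's body presses on something with over 40 N, if the wrist force passes 120 N, or if a joint passes its speed limit or range.

ROBOT

A 6-joint arm with a two-finger parallel gripper is mounted at the origin on a cart in front of the work surface, level with it; the furniture and walls round the work are solid. World frame = base frame: x ahead of the robot, y to its left, z up, the work surface at z = 0. Lengths are in mm, angles in rad, forces in N, time in s.
With the tool pointing down it reaches from about 275 to 750 mm from the base axis. Payload 10.2 kg.
Tool frame: the origin (TCP) lies between the finger pads; the fingertips stand 17 mm ahead of it and the grasp point (between the pads) lies 2 mm behind it; z points along the fingers, y is the line along which they close (so a half turn about z gives the same grasp; the last joint's range is limited). The gripper opens to 85 mm and grips with 20 to 120 N. Pads are 22 mm wide; open, the fingers measure 114 mm over their backs; the gripper's body (76 mm by 85 mm) begins 54 mm behind the grasp point. The pads swing forward as they close: fully open they stand 13 mm farther back than shut.
Start: joints at [0.953, 0.313, 1.498, -0, 1.331, -0.223], TCP at [201.94, 484.615, 248.294] pointing down, gripper open.
Joint ranges: [-2.94, 2.94], [-0.97, 2.17], [0.19, 2.56], [-1.23, 4.37], [0.02, 3.11], [-2.88, 2.88]. Speed limits (rad/s): [2.39, 2.39, 3.01, 3.14, 3.14, 3.14].

INTERFACE

Orientations are given as a unit quaternion [w, x, y, z].
In Python, from rig import * gives the robot as it stands.
- The arm moves only by the tool step_arm, never from a script. Its argument "commands" is text: rows parted by semicolons, each of 7 numbers parted by spaces: the opening, from 0 (shut) to 1 (fully open), then the shift along the tool's x, y, z in cm, then the turn, a rotation vector about the tool's x, y, z in rad. In form: hand x y z rx ry rz; .... A call has 1 to 20 rows; each row is the pose to reach, as a shift and turn from the pose commanded when the call began, along the tool's axes at that moment; what a row does not reach only later rows make up. A row lasts 1/12 s, in which the tool goes at most 41.7 mm and 7.16 degrees, less where a joint would pass 70% of its speed; a pose out of reach is approached as far as the arm can. A call with a gripper value outside its range is refused whole. The fingers move at their own pace and stop on an object; "newtons" is the grip in N (left out, the last holds). Time passes only in rows, so rows that repeat a pose let the fingers close. It gives the time, the measured TCP pose, the force, the opening and the grip force at its end, in the units of the state.
- sense(): the state, without advancing time (a new reading comes with each control period).
- capture(name): name is "scene" or "top"; returns the picture (480x640x3 uint8, red, green, blue); there is no depth.
- camera_model(name): a dict with "mtx" (3x3 intrinsics, pixels), "k1" (the pictures are not rectified: a ray, as slopes to the right and down, at radius r is drawn at 1 + k1 r^2 times it, then the intrinsics apply), "eye" and "rotation" of the camera in the world. Camera axes: x right, y down, z forward; pixel columns grow to the right and rows downward; lengths in mm; the calibration is good to about 2 mm. A picture is of the moment at which its call begins. camera_model takes no time and is no camera call.
- finish_job(): hands the job in; it is judged then, once.
Trained networks look in the newest picture that a camera, given by its name, has taken for a name from the list of things; names that differ only in an ending like _2 or _b are one class to them, and where a whole thing is asked for, a point or a joint stands for the part that bears it (a point fixed in the world has none). Each returns a list of dicts, best first, with "score" (0 to 1); they miss things now and then, are a little off and sometimes report something else, mostly with a low value. They report only what shows in the picture. A call takes as long as a camera call.
- search_frame(camera, label): "rect" ([centre column, centre row, width, height] in pixels, round what is visible of it).
- trace(camera, label): "mask" (480x640 bool, what is visible of it) and "rect" ([centre column, centre row, width, height] in pixels, round what is visible of it).
- spot_point(camera, label): "xy" ([column, row] in pixels: a listed point, or the origin of a listed thing).
The state is a dict: "time_s": time; "joints": joint angles; "dq": joint speeds; "tau": joint torques, N m; "eef_pos": TCP position; "ee_rot": TCP orientation; "force": force on the tool from outside, world axes, zero at the start; "wrist_torque": the same for the moment, N m; "grip_width": opening from 0.0 (shut) to 1.0 (fully open); "grip_force": force on a finger pad.
Only numpy, scipy, OpenCV 4.12 (cv2) and the standard library are available. Lean on these libraries where they do the work, as an engineer would, in place of code of your own. Each camera call takes 0.05 s, during which the arm holds its last target. There are 200 camera calls.

## Working session

There is one attempt and no reset: what is moved stays moved. The work goes in short steps, Python scripts to look and compute and a tool call to move; the robot and the scene stay as the last step left them, time stands still between calls to the robot, and variables do not carry over. Pictures are saved under pics/ and viewed, at most 10 in all, crops included, and the job is handed in when it is done.

Besides the shell and the picture viewer there is one more tool, called after ">>>" by a JSON object that holds its "op" and its "data". step_arm: Moves the arm, as the interface text tells. Its arguments: {"type":"object","properties":{"commands":{"type":"string"},"newtons":{"type":"number"}},"required":["commands"]}

```bash
mkdir -p pics; ls; cat > h.py <<'E'
from rig import *
import numpy as np, cv2
from scipy.spatial.transform import Rotation as R
def ray(cam,px):
    m=camera_model(cam);K=np.array(m["mtx"]);d=(np.array(px,float)-K[:2,2])/[K[0,0],K[1,1]]
    u=d.copy()
    for _ in range(20): u=d/(1+m["k1"]*(u@u))
    return np.array(m["eye"],float),np.array(m["rotation"])@np.r_[u,1]
def atz(cam,px,z):
    e,d=ray(cam,px);return e+d*(z-e[2])/d[2]
def tri(a,b):
    A=0;B=0;
    for e,d in (a,b):
        d=d/np.linalg.norm(d);P=np.eye(3)-np.outer(d,d);A=A+P;B=B+P@e
    return np.linalg.solve(A,B)
def proj(cam,p):
    m=camera_model(cam);c=np.array(m["rotation"]).T@(np.array(p,float)-m["eye"]);u=c[:2]/c[2]
    u=u*(1+m["k1"]*(u@u));K=np.array(m["mtx"]);return u*[K[0,0],K[1,1]]+K[:2,2]
def save(cam,name):
    im=capture(cam);cv2.imwrite("pics/"+name,im[:,:,::-1]);return im
E
python3 - <<'E'
from h import *
a=save("scene","s0.png");b=save("top","t0.png")
for c in("scene","top"):
    m=camera_model(c);print(c,np.round(m["eye"]),np.round(m["rotation"],3).tolist(),m["mtx"],m["k1"])
for l,z in(("flange_boss",54),("flange",8),("arbor_tip",78),("arbor_shoulder",36),("arbor",0),("stand_strap",66),("stand",0),("marker_pen",0),("pin_spanner",0)):
    r=[]
    for c in("scene","top"):
        q=spot_point(c,l)[:2]
        for s in q: print(l,c,np.round(s["xy"]),round(s["score"],2),np.round(atz(c,s["xy"],z),1))
        if q:r.append(ray(c,q[0]["xy"]))
    if len(r)==2: print("  tri",np.round(tri(*r),1))
s=sense();print(s)
E
```

```text
pics
scene [ 287. -536.  684.] [-0.369, 0.901, -0.213, 0.086] [[553.85667221   0.         324.73040738]
 [  0.         553.85667221 241.24856934]
 [  0.           0.           1.        ]] -0.06601084268861561
top [ 462.    8. 1016.] [-0.037, 0.714, -0.698, 0.04] [[515.89055616   0.         319.41514682]
 [  0.         515.89055616 241.3525092 ]
 [  0.           0.           1.        ]] -0.0836008232128218Traceback (most recent call last):
  File "<stdin>", line 9, in <module>
  File "h.py", line 10, in atz
    e,d=ray(cam,px);return e+d*(z-e[2])/d[2]
        ~~~^^^^^^^^
  File "h.py", line 8, in ray
    return np.array(m["eye"],float),np.array(m["rotation"])@np.r_[u,1]
                                    ~~~~~~~~~~~~~~~~~~~~~~~^~~~~~~~~~~
ValueError: matmul: Input operand 1 has a mismatch in its core dimension 0, with gufunc signature (n?,k),(k,m?)->(n?,m?) (size 3 is different from 4)
```

```bash
sleep 1; ls pics
```

```text
s0.png
t0.png
```

```bash
sed -i 's/np.array(m\["rotation"\])@/ROT(m)@/; s/np.array(m\["rotation"\]).T@/ROT(m).T@/' h.py; sed -i '4i ROT=lambda m:R.from_quat(m["rotation"],scalar_first=True).as_matrix()' h.py
python3 - <<'E'
from h import *
for l,z in(("flange_boss",54),("flange",8),("arbor_tip",78),("arbor_shoulder",36),("arbor",0),("stand_strap",66),("stand",0),("marker_pen",0),("pin_spanner",0)):
    r=[]
    for c in("scene","top"):
        q=spot_point(c,l)[:2]
        for s in q: print(l,c,np.round(s["xy"]),round(s["score"],2),np.round(atz(c,s["xy"],z),1))
        if q:r.append(ray(c,q[0]["xy"]))
    if len(r)==2: print("  tri",np.round(tri(*r),1))
print(sense())
E
```

```text
flange_boss scene [298. 170.] 0.72 [599.2 206.   54. ]
flange top [219. 227.] 0.84 [596.1 203.7   8. ]
arbor_tip scene [434. 325.] 0.84 [ 612.1 -208.3   78. ]
arbor_tip top [435. 216.] 0.89 [ 616.2 -208.9   78. ]
  tri [ 614.7 -208.2   76.9]
arbor_shoulder scene [431. 336.] 0.85 [ 619.3 -199.4   36. ]
arbor_shoulder top [426. 220.] 0.81 [ 614.5 -200.6   36. ]
  tri [ 615.6 -200.7   39.6]
arbor scene [426. 355.] 0.77 [ 613.4 -205.3    0. ]
arbor top [421. 226.] 0.9 [ 608.9 -198.5    0. ]
  tri [ 612.9 -201.4   -5.9]
stand_strap top [214. 221.] 0.58 [600.3 201.8  66. ]
stand scene [297. 191.] 0.92 [598.1 210.3   0. ]
stand top [218. 226.] 0.77 [599.2 206.7   0. ]
  tri [597.7 206.5   3.2]
marker_pen scene [273. 293.] 0.96 [4.608e+02 3.000e-01 0.000e+00]
marker_pen top [322. 299.] 0.69 [458.5  -2.5   0. ]
  tri [459.1  -2.6   4. ]
pin_spanner scene [376. 252.] 0.85 [651.4   5.3   0. ]
pin_spanner top [318. 197.] 0.64 [662.3   8.4   0. ]
  tri [659.7  10.1  -7.4]
{'time_s': 1.05, 'joints': array([ 9.52593329e-01,  3.12898850e-01,  1.49770352e+00,  2.76857329e-05,
        1.33100490e+00, -2.23389314e-01]), 'dq': array([ 0.00126191,  0.00231708, -0.00043052,  0.00026729,  0.00028013,
        0.00041171]), 'tau': array([-1.24434788e-03, -4.12167442e+01, -2.59902585e+01, -3.40006854e-04,
        6.16343059e-04, -6.42063810e-05]), 'eef_pos': array([201.93692742, 484.61495556, 248.29343784]), 'ee_rot': array([-1.52591277e-05,  1.96130422e-01,  9.80577818e-01, -1.17805075e-06]), 'force': array([-0.01871843,  0.66089178, -0.5690455 ]), 'wrist_torque': array([0.0151217 , 0.0353977 , 0.03312203]), 'grip_force': 0.0, 'grip_width': 1.0029247011345048}
```

View pics/s0.png

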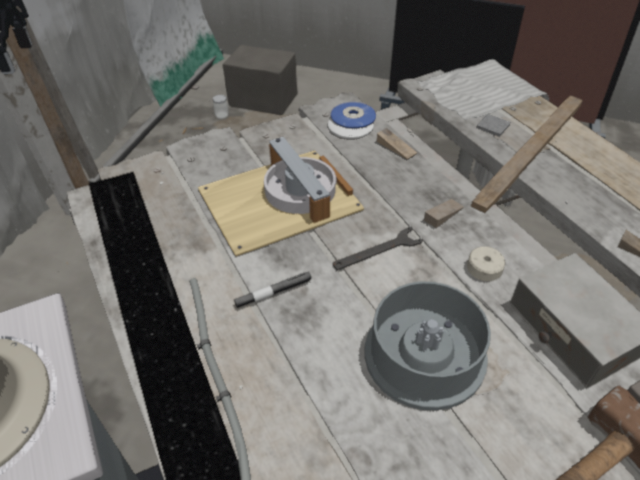

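View pics/t0.png

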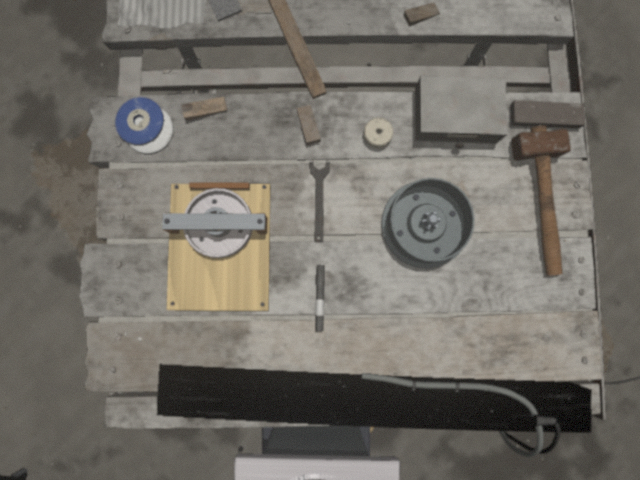

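```bash
cat >> h.py <<'E'
def fitcirc(cam,pts,z):
    P=np.array([atz(cam,p,z)[:2] for p in pts]);A=np.c_[2*P,np.ones(len(P))];x=np.linalg.lstsq(A,(P**2).sum(1),rcond=None)[0]
    return x[:2],np.sqrt(x[2]+x[:2]@x[:2])
E
python3 - <<'E'
from h import *
for c in("top","scene"):
  capture(c)
  for l,z in(("stand",8),("flange",36),("stand_strap",66),("arbor",74)):
    t=trace(c,l)
    if not t: print(c,l,"none");continue
    m=t[0]["mask"].astype(np.uint8);ct=max(cv2.findContours(m,0,1)[0],key=cv2.contourArea)[:,0]
    W=np.array([atz(c,p,z)[:2] for p in ct],np.float32)
    if l=="flange":
        x=(W.astype(float)); f=fitcirc(c,ct,36); 
        for _ in range(4):
            d=np.abs(np.hypot(*(x-f[0]).T)-f[1]);k=d<max(2,np.median(d));f=fitcirc(c,ct[k],36)
        print(c,l,t[0]["score"],f,k.sum(),len(k))
    else: print(c,l,round(t[0]["score"],2),cv2.minAreaRect(W), ct.min(0),ct.max(0))
s=sense();M=R.from_quat(s["ee_rot"],scalar_first=True).as_matrix();print(np.round(M,3))
im=capture("top");cv2.imwrite("pics/t1.png",np.hstack([cv2.resize(im[170:320,140:290],(400,400),interpolation=2),cv2.resize(im[190:260,390:470][:,:70],(400,400),interpolation=2)])[:,:,::-1])
E
```

```text
top stand none
top flange 0.62 (array([582.60489096, 198.36874239]), np.float64(50.26832204366215)) 72 145
top stand_strap 0.74 ((554.0963134765625, 196.91897583007812), (242.52581787109375, 202.65794372558594), 2.358280897140503) [162 181] [270 311]
top arbor 0.76 ((606.6276245117188, -195.16323852539062), (162.20379638671875, 178.4882049560547), 45.825077056884766) [381 177] [475 269]
scene stand 0.9 ((559.235595703125, 237.63807678222656), (261.22015380859375, 281.7387390136719), 0.808499276638031) [198 137] [363 255]
scene flange 0.77 (array([587.63259421, 179.92852341]), np.float64(64.70761926320426)) 67 134
scene stand_strap 0.8 ((536.2622680664062, 170.7494354248047), (240.65093994140625, 259.7333068847656), 1.1405291557312012) [198 137] [363 256]
scene arbor 0.87 ((593.9818725585938, -221.97314453125), (204.219970703125, 157.3228302001953), 45.66257095336914) [365 282] [490 409]
[[-0.923  0.385  0.   ]
 [ 0.385  0.923  0.   ]
 [ 0.     0.    -1.   ]]
```

View pics/t1.png

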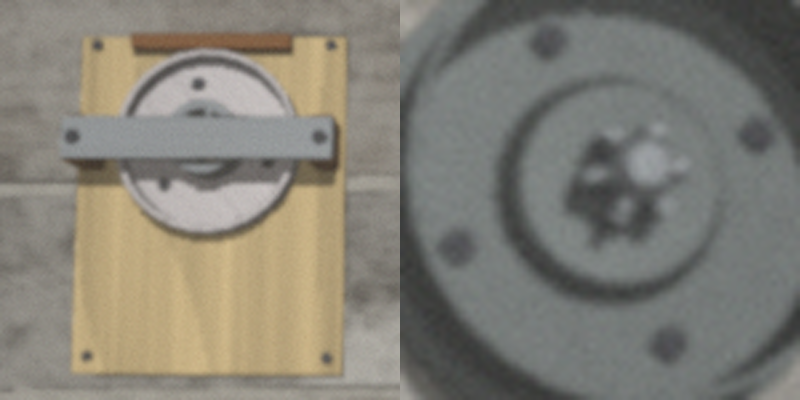

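```bash
python3 - <<'E'
from h import *
L=lambda x,y:(140+x*150/400,170+y*150/400)
for n,p,z in(("screwL",(71,136),70),("screwR",(320,137),70),("strapL",(62,136),66),("strapR",(333,136),66),("BL",(83,37),8),("BR",(346,38),8),("FR",(344,377),8),("FL",(71,374),8),("rimL",(119,138),36),("rimR",(298,138),36),("rimnear",(208,233),36),("rimfar",(208,49),36),("b1",(198,84),19),("b2",(268,162),19),("b3",(163,184),19)):
    print(n,np.round(atz("top",L(*p),z),1))
# arbor: rim of guard circle & tooth phase
im=capture("top").astype(float).mean(2);sc=capture("scene").astype(float).mean(2)
E
```

```text
screwL [597.1 290.1  70. ]
screwR [600.  115.4  70. ]
strapL [597.6 297.7  66. ]
strapR [601.5 106.8  66. ]
BL [681.3 303.8   8. ]
BR [684.2 105.7   8. ]
FR [433.1  99.2   8. ]
FL [430.2 299.6   8. ]
rimL [601.2 265.   36. ]
rimR [603.9 135.1  36. ]
rimnear [533.9 197.3  36. ]
rimfar [667.9 203.2  36. ]
b1 [645.1 212.8  19. ]
b2 [588.2 158.7  19. ]
b3 [570.3 235.2  19. ]
```

```bash
cat >> h.py <<'E'
def go(p,yaw,note=""):
    "tool pointing down, tool y along world yaw (mod pi)"
    s=sense();M=R.from_quat(s["ee_rot"],scalar_first=True).as_matrix()
    y=np.array([np.cos(yaw),np.sin(yaw),0])
    if y@M[:,1]<0:y=-y
    z=np.array([0,0,-1.]);T=np.c_[np.cross(y,z),y,z]
    print(note,np.round(np.r_[M.T@(np.array(p)-s["eef_pos"])/10,R.from_matrix(M.T@T).as_rotvec()],3))
E
python3 -c "
from h import *
go((536.5,200.3,80),.018)"
```

```text
[-41.817 -13.379  16.829   0.     -0.      1.158]
```

>>> {"op": "step_arm", "data": {"commands": "0.4 -41.8 -13.4 12 0 0 1.158;0.4 -41.8 -13.4 12 0 0 1.158;0.4 -41.8 -13.4 12 0 0 1.158;0.4 -41.8 -13.4 12 0 0 1.158;0.4 -41.8 -13.4 12 0 0 1.158;0.4 -41.8 -13.4 12 0 0 1.158;0.4 -41.8 -13.4 12 0 0 1.158;0.4 -41.8 -13.4 12 0 0 1.158;0.4 -41.8 -13.4 12 0 0 1.158;0.4 -41.8 -13.4 12 0 0 1.158;0.4 -41.8 -13.4 12 0 0 1.158;0.4 -41.8 -13.4 12 0 0 1.158;0.4 -41.8 -13.4 16.8 0 0 1.158;0.4 -41.8 -13.4 16.8 0 0 1.158;0.4 -41.8 -13.4 16.8 0 0 1.158", "newtons": 40}}

```text
time_s: 2.95
eef_pos: [534.6, 200.1, 78.2]
ee_rot: [-0.002, 0.701, 0.714, -0.002]
force: [-0.4, -0.5, 0.9]
grip_width: 0.402
grip_force: 0.0
```

```bash
python3 -c "
from h import *
go((536.5,200.3,38),.018)
a=save('scene','s2.png');b=save('top','t2.png')
cv2.imwrite('pics/v2.png',np.hstack([cv2.resize(a[100:260,200:360],(400,400)),cv2.resize(b[170:320,140:290],(400,400))])[:,:,::-1])
"
```

```text
[ 2.100e-02  2.150e-01  4.021e+00 -6.000e-03  1.000e-03  0.000e+00]
```

View pics/v2.png

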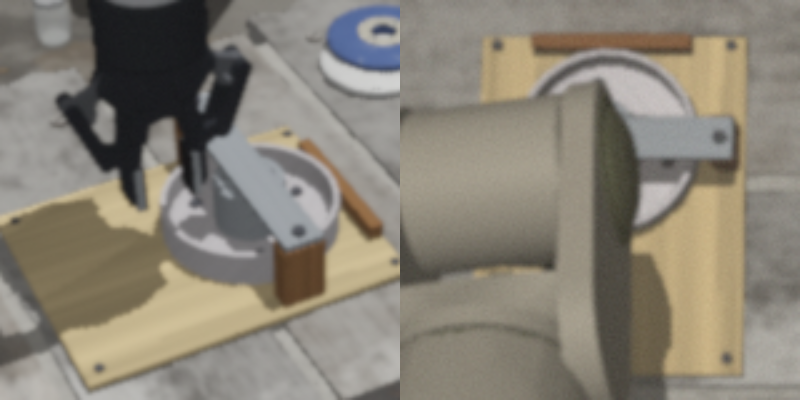

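>>> {"op": "step_arm", "data": {"commands": "0.4 0 0.2 2 -0.006 0 0;0.4 0 0.2 4 -0.006 0 0;0.4 0 0.2 4 -0.006 0 0;0.4 0 0.2 4 -0.006 0 0;0 0 0.2 4 -0.006 0 0;0 0 0.2 4 -0.006 0 0;0 0 0.2 4 -0.006 0 0;0 0 0.2 4 -0.006 0 0;0 0 0.2 4 -0.006 0 0;0 0 0.2 4 -0.006 0 0", "newtons": 40}}

```text
time_s: 3.88
eef_pos: [538.4, 200.8, 42.0]
ee_rot: [0.002, 0.7, 0.714, 0.003]
force: [-4.1, 1.4, 7.2]
grip_width: 0.058
grip_force: 38.5
```

>>> {"op": "step_arm", "data": {"commands": "0 0 -0.5 -0.2 0 0 0;0 0 -1.2 -0.2 0 0 0;0 0 -2 -0.2 0 0 0;0 0 -3 -0.2 0 0 0;0 0 -4 -0.2 0 0 0;0 0 -5 -0.2 0 0 0;0 0 -6 -0.2 0 0 0;0 0 -7 -0.2 0 0 0;0 0 -8 -0.2 0 0 0;0 0 -9 -0.2 0 0 0;0 0 -9.2 -0.1 0 0 0;0 0 -9.2 0 0 0 0;0 0 -9.2 0 0 0 0"}}

```text
time_s: 4.97
eef_pos: [446.0, 198.6, 41.8]
ee_rot: [0.002, 0.701, 0.714, 0.002]
force: [-8.9, -2.3, 25.4]
grip_width: 0.041
grip_force: 43.4
```

```bash
python3 -c "
from h import *
a=save('scene','s3.png');b=save('top','t3.png')
cv2.imwrite('pics/v3.png',np.hstack([cv2.resize(a[100:300,180:380],(400,400)),cv2.resize(b[170:320,140:290],(400,400))])[:,:,::-1])
"
```

```text
(no output)
```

View pics/v3.png

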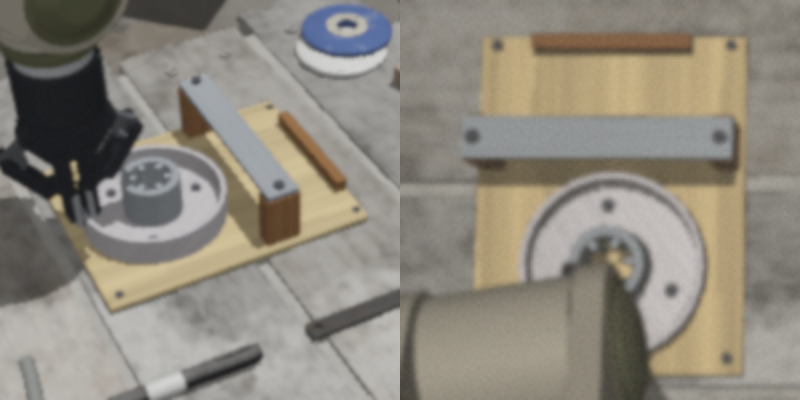

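>>> {"op": "step_arm", "data": {"commands": "0 0 0 -0.3 0 0 0;0.4 0 0 -0.3 0 0 0;0.4 0 0 -0.3 0 0 0;0.4 0 0 -0.3 0 0 0;0.4 0 0 -0.3 0 0 0;0.4 0 0 -4 0 0 0;0.4 0 0 -8 0 0 0;0.8 0 -4 -12 0 0 0;0.8 0 -8 -12 0 0 0;0.8 0 -12 -12 0 0 0;0.8 0 -16 -12 0 0 0;0.8 0 -16 -12 0 0 0"}}

```text
time_s: 6.07
eef_pos: [280.0, 195.3, 158.1]
ee_rot: [0.001, 0.7, 0.714, 0.001]
force: [1.4, -0.0, 0.7]
grip_width: 0.798
grip_force: 0.0
```

```bash
python3 - <<'E'
from h import *
a=save('scene','s4.png');b=save('top','t4.png')
for l,z in(("flange_boss",54),("flange",8)):
    r=[]
    for c in("scene","top"):
        q=spot_point(c,l)[:2]
        for s in q: print(l,c,np.round(s["xy"]),round(s["score"],2),np.round(atz(c,s["xy"],z),1))
        if q:r.append(ray(c,q[0]["xy"]))
    if len(r)==2: print("  tri",np.round(tri(*r),1))
# rectified patches: flange at z=54 from both, arbor z=66 both
def rect(cam,im,c,z,h,n=300):
    g=np.linspace(-h,h,n);out=np.zeros((n,n,2),np.float32)
    for i in range(n):
        for j in range(n): out[i,j]=proj(cam,(c[0]-g[i],c[1]-g[j],z))
    return cv2.remap(im,out[...,0],out[...,1],cv2.INTER_CUBIC)
f=(512,200)
ar=(615,-204)
o=np.vstack([np.hstack([rect("top",b,f,36,75),rect("scene",a,f,54,40)]),np.hstack([rect("top",b,ar,66,30),rect("scene",a,ar,66,30)])])
cv2.imwrite("pics/v4.png",o[:,:,::-1])
E
```

```text
flange_boss scene [252. 186.] 0.76 [508.7 200.4  54. ]
flange_boss scene [427. 339.] 0.67 [ 603.3 -210.9   54. ]
flange_boss top [216. 267.] 0.66 [515.2 196.9  54. ]
flange_boss top [222. 268.] 0.5 [511.9 185.5  54. ]
  tri [511.7 197.7  55.4]
flange scene [257. 210.] 0.79 [507.7 186.4   8. ]
flange top [220. 267.] 0.98 [517.7 197.    8. ]
  tri [515.5 200.7  -6.2]Traceback (most recent call last):
  File "<stdin>", line 18, in <module>
  File "<stdin>", line 14, in rect
  File "h.py", line 18, in proj
    m=camera_model(cam);c=ROT(m).T@(np.array(p,float)-m["eye"]);u=c[:2]/c[2]
ValueError: time passes only in moves, steps and waits
```

```bash
sed -i '3i import functools\ncamera_model=functools.lru_cache(camera_model)' h.py; cat >> h.py <<'E'
def rect(cam,im,c,z,h,n=300):
    g=np.linspace(-h,h,n)
    out=np.array([[proj(cam,(c[0]-y,c[1]-x,z)) for x in g] for y in g],np.float32)
    return cv2.remap(im,out[...,0],out[...,1],cv2.INTER_CUBIC)
E
python3 - <<'E'
from h import *
a=cv2.imread('pics/s4.png');b=cv2.imread('pics/t4.png')
f=(512,200);ar=(615,-204)
o=np.vstack([np.hstack([rect("top",b,f,36,75),rect("scene",a,f,54,40)]),np.hstack([rect("top",b,ar,66,30),rect("scene",a,ar,66,30)])])
cv2.imwrite("pics/v4.png",o)
E
```

```text
(no output)
```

View pics/v4.png

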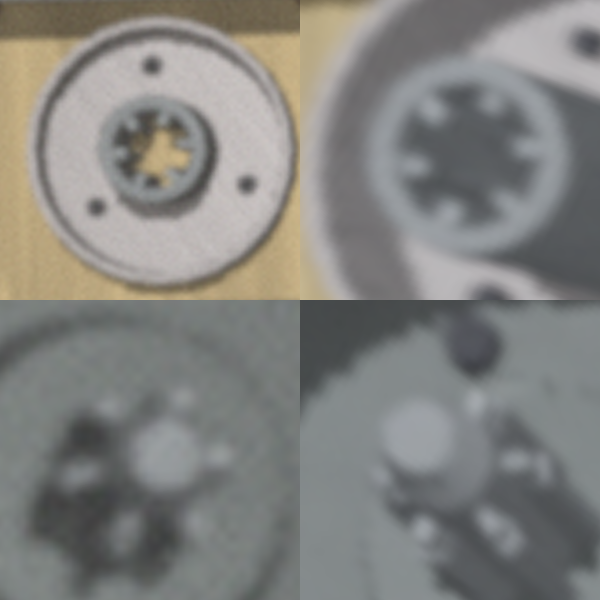

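The views are clear: flange centre ≈ (511, 194.6) with yaw 8.7° (bolts at (152,65), (247,184), (97,207) in the rectified crop). The arbor is at ≈ (612, -204), with its teeth at ≈ 37.3° mod 60. Next is the boss grasp, between the bolts.

```bash
python3 -c "
from h import *
print(sense()['eef_pos'],sense()['joints'])
go((511,194.6,110),-.372)"
```

```text
[286.79202138 195.67130647 158.77749277] [ 2.58211751e-01  2.01505918e-02  2.10700801e+00 -1.72862792e-03
  1.00834130e+00  2.41789474e-01]
 [-4.9600e-01  2.2385e+01  5.0180e+00  6.0000e-03 -1.0000e-03  3.8900e-01]
```

>>> {"op": "step_arm", "data": {"commands": "0.8 -0.5 3 2 0.006 0 0.39;0.8 -0.5 7 4 0.006 0 0.39;0.8 -0.5 11 5 0.006 0 0.39;0.8 -0.5 15 5 0.006 0 0.39;0.8 -0.5 18.5 5 0.006 0 0.39;0.8 -0.5 21 5 0.006 0 0.39;0.8 -0.5 22.4 5 0.006 0 0.39;0.8 -0.5 22.4 5 0.006 0 0.39;0.8 -0.5 22.4 5 0.006 0 0.39;0.8 -0.5 22.4 5 0.006 0 0.39", "newtons": 60}}

```text
time_s: 7.2
eef_pos: [509.2, 194.6, 109.5]
ee_rot: [-0.001, 0.826, 0.564, -0.0]
force: [-0.2, 0.1, -0.6]
grip_width: 0.799
grip_force: 0.0
```

```bash
python3 -c "
from h import *
a=save('scene','s5.png')
print(sense()['eef_pos'])
go((511,194.6,38),-.372)
cv2.imwrite('pics/v5.png',cv2.resize(a[100:250,180:380],(800,600))[:,:,::-1])"
```

```text
[509.13458401 194.66681289 109.83372103]
 [ 5.700e-02  1.850e-01  7.183e+00 -1.000e-03 -1.000e-03  0.000e+00]
```

View pics/v5.png

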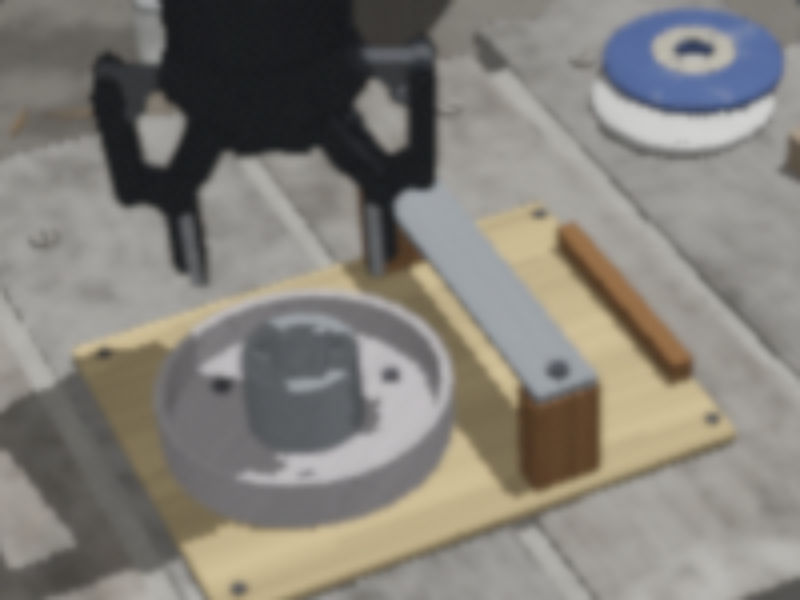

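>>> {"op": "step_arm", "data": {"commands": "0.8 0.05 0.2 2.5 0 0 0;0.8 0.05 0.2 5 0 0 0;0.8 0.05 0.2 7.2 0 0 0;0.8 0.05 0.2 7.2 0 0 0;0.8 0.05 0.2 7.2 0 0 0;0.8 0.05 0.2 7.2 0 0 0;0 0.05 0.2 7.2 0 0 0;0 0.05 0.2 7.2 0 0 0;0 0.05 0.2 7.2 0 0 0;0 0.05 0.2 7.2 0 0 0;0 0.05 0.2 7.2 0 0 0;0 0.05 0.2 7.2 0 0 0", "newtons": 60}}

```text
time_s: 8.25
eef_pos: [512.4, 194.8, 40.1]
ee_rot: [-0.0, 0.826, 0.564, 0.001]
force: [-3.4, 0.4, 9.2]
grip_width: 0.615
grip_force: 62.9
```

>>> {"op": "step_arm", "data": {"commands": "0 0 0 -0.5 0 0 0;0 0 0 -2 0 0 0;0 0 0 -4 0 0 0;0 0 0 -7 0 0 0;0 0 0 -10 0 0 0;0 0 0 -11 0 0 0;0 0 0 -11 0 0 0;0 0 0 -11 0 0 0;0 0 0 -11 0 0 0"}}

```text
time_s: 9.0
eef_pos: [511.0, 194.2, 146.1]
ee_rot: [-0.001, 0.826, 0.564, -0.001]
force: [0.4, 0.0, -4.9]
grip_width: 0.613
grip_force: 64.4
```

```bash
python3 - <<'E'
from h import *
s=sense();print(s['eef_pos'],s['ee_rot'],s['force'],s['wrist_torque'],s['grip_width'])
go((612,-204.2,150),-.372+np.radians(28.6))
E
```

```text
[510.96873552 194.19247777 146.11950894] [-0.00120664  0.82567536  0.5641429  -0.00123887] [ 0.35404304  0.02724808 -4.88182815] [0.00024903 0.02668358 0.02449764] 0.6127377968964813
 [-3.3442e+01  2.3892e+01 -4.4600e-01 -3.0000e-03 -0.0000e+00 -4.9900e-01]
```

>>> {"op": "step_arm", "data": {"commands": "0 -1.5 1.1 -0.4 0 0 -0.03;0 -4.5 3.2 -0.4 0 0 -0.08;0 -7.5 5.4 -0.4 0 0 -0.13;0 -10.5 7.5 -0.4 0 0 -0.18;0 -13.5 9.6 -0.4 0 0 -0.22;0 -16.5 11.8 -0.4 0 0 -0.27;0 -19.5 13.9 -0.4 0 0 -0.31;0 -22.5 16.1 -0.4 0 0 -0.36;0 -25.5 18.2 -0.4 0 0 -0.4;0 -28.5 20.4 -0.4 0 0 -0.45;0 -31 22.1 -0.4 0 0 -0.48;0 -32.8 23.4 -0.4 -0.003 0 -0.5;0 -33.4 23.9 -0.4 -0.003 0 -0.5;0 -33.4 23.9 -0.4 -0.003 0 -0.5;0 -33.4 23.9 -0.4 -0.003 0 -0.5;0 -33.4 23.9 -0.4 -0.003 0 -0.5"}}

```text
time_s: 10.33
eef_pos: [612.9, -202.2, 150.9]
ee_rot: [-0.0, 0.66, 0.751, 0.001]
force: [1.0, -0.6, -4.9]
grip_width: 0.613
grip_force: 64.4
```

```bash
python3 - <<'E'
from h import *
a=save('scene','s6.png');b=save('top','t6.png')
s=sense();print(s['eef_pos'],s['ee_rot'],s['force'],s['wrist_torque'],s['joints'][5])
c=s['eef_pos']
cv2.imwrite('pics/v6.png',np.hstack([cv2.resize(a[220:420,340:540],(400,400)),rect("scene",a,c,c[2]-31+46,40,400)])[:,:,::-1])
E
```

```text
[ 613.1410159  -202.27318178  151.49840715] [5.34122880e-04 6.59942555e-01 7.51314740e-01 1.30373430e-03] [-0.41469502 -0.40130909 -4.94391644] [-0.00345758 -0.01484112  0.05320936] -0.6306969037033366
```

View pics/v6.png

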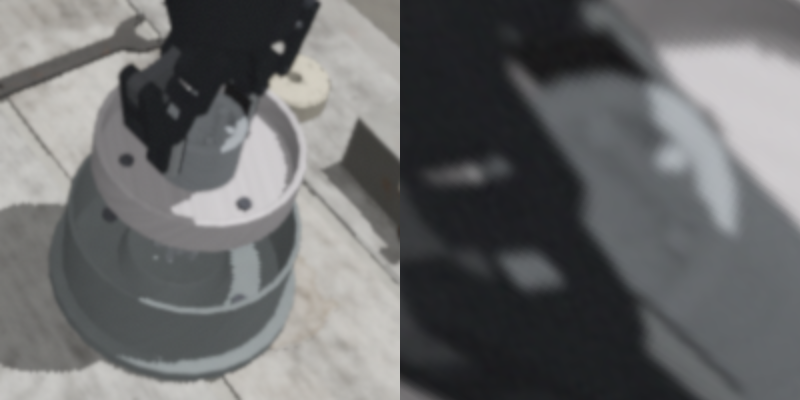

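```bash
python3 - <<'E'
from h import *
a=cv2.imread('pics/s6.png',0).astype(float)
W=[]
for p in((403,300),(462.5,322.5)):
    x,y=int(p[0]),int(p[1]);w=a[y-5:y+7,x-5:x+7];k=np.clip(np.percentile(w,60)-w-15,0,None);k[w<0]=0
    g=np.mgrid[y-5:y+7,x-5:x+7];c=((k*g[1]).sum()/k.sum(),(k*g[0]).sum()/k.sum());print(np.round(c,2));W.append(atz("scene",c,131.5)[:2])
W=np.array(W);d=W[1]-W[0];print(W,np.linalg.norm(d),"exp 78")
m=W.mean(0);n=np.array([-d[1],d[0]])/np.linalg.norm(d)
for sg in(1,-1):
    c=m+sg*n*22.5;print(c,[np.degrees(np.arctan2(*(w-c)[::-1]))%120 for w in W])
# tracked arbor teeth phase refine with sub-pixel blobs from both cameras
for cam,f in(("top","pics/t4.png"),("scene","pics/s4.png")):
    im=cv2.imread(f,0);best=[]
    for cx in np.arange(609,616,.5):
        for cy in np.arange(-208,-200,.5):
            th=np.arange(0,360,5)
            P=np.array([[proj(cam,(cx+r*np.cos(t),cy+r*np.sin(t),66)) for t in np.radians(th)] for r in(13.5,15,16.5)],np.float32)
            v=cv2.remap(im,P[...,0],P[...,1],cv2.INTER_CUBIC).astype(float).mean(0)
            F=(v*np.exp(-6j*np.radians(th))).sum();best.append((abs(F)/len(th),cx,cy,np.degrees(-np.angle(F)*-1/-6)%60))
    best.sort(reverse=True);print(cam,np.round(best[:4],1))
E
```

```text
[402.83 299.61]
[461.52 321.62]
[[ 570.35732822 -185.96113514]
 [ 616.53953274 -247.96568344]] 77.31338838741198 exp 78
[ 611.49320081 -203.52331019] [np.float64(36.880866579420825), np.float64(36.47806175367161)]
[ 575.40366016 -230.40350839] [np.float64(96.47806175367162), np.float64(96.88086657942083)]
top [[  10.4  612.  -204.5   37.2]
 [  10.4  612.  -205.    36.7]
 [  10.3  612.5 -204.5   37.7]
 [  10.3  612.5 -205.    37.3]]
scene [[   7.7  611.5 -204.5   36.9]
 [   7.7  611.  -204.5   37.6]
 [   7.6  611.5 -204.    37.3]
 [   7.6  611.  -205.    37.1]]
```

>>> {"op": "step_arm", "data": {"commands": "0 -0.08 0 1 0 0 -0.007;0 -0.08 0 2 0 0 -0.007;0 -0.08 0 3 0 0 -0.007;0 -0.08 0 3.5 0 0 -0.007;0 -0.08 0 4 0 0 -0.007;0 -0.08 0 4.5 0 0 -0.007;0 -0.08 0 4.8 0 0 -0.007;0 -0.08 0 5 0 0 -0.007;0 -0.08 0 5 0 0 -0.007;0 -0.08 0 5 0 0 -0.007;0 -0.08 0 5 0 0 -0.007"}}

```text
time_s: 11.35
eef_pos: [613.4, -204.5, 101.9]
ee_rot: [0.001, 0.658, 0.753, 0.001]
force: [-1.2, -0.7, -4.2]
grip_width: 0.613
grip_force: 64.6
```

```bash
python3 - <<'E'
from h import *
a=save('scene','s7.png')
s=sense();print(s['eef_pos'],s['ee_rot'],s['force'],s['wrist_torque'])
E
```

```text
[ 613.40066897 -204.46330946  101.86598877] [0.00089263 0.65780124 0.75319    0.00124842] [-2.13262125  0.35017383 -5.01683288] [-0.03751886  0.38808898 -0.04004186]
```

```bash
python3 - <<'E'
from h import *
a=cv2.imread('pics/s7.png',0).astype(float);z=81.9
c0=np.array([611.8,-205.7]);W=[]
for p in([-41.1,17.6],[5.1,-44.4]):
    q=proj("scene",np.r_[c0+p,z]);x,y=np.round(q).astype(int);w=a[y-6:y+7,x-6:x+7];k=np.clip(np.percentile(w,60)-w-15,0,None)
    g=np.mgrid[y-6:y+7,x-6:x+7];c=((k*g[1]).sum()/k.sum(),(k*g[0]).sum()/k.sum());print(np.round(q,1),np.round(c,2),w.min(),np.median(w));W.append(atz("scene",c,z)[:2])
W=np.array(W);d=W[1]-W[0];print(W,np.linalg.norm(d))
n=np.array([-d[1],d[0]])/np.linalg.norm(d);c=W.mean(0)+n*22.5;print(c,[np.degrees(np.arctan2(*(w-c)[::-1]))%120 for w in W])
E
```

```text
[400.2 323.9] [400.61 323.75] 51.0 117.0
[456.  345.6] [456.54 345.01] 90.0 197.0
[[ 571.31999214 -188.10488577]
 [ 618.08894904 -249.69637112]] 77.33593211798471
[ 612.62380488 -205.29373833] [np.float64(37.40504308669142), np.float64(37.01676199401787)]
```

>>> {"op": "step_arm", "data": {"commands": "0 0.09 -0.09 0 0 0 0;0 0.09 -0.09 0.3 0 0 0;0 0.09 -0.09 0.6 0 0 0;0 0.09 -0.09 0.6 0 0 0;0 0.09 -0.09 0.6 0 0 0"}}

```text
time_s: 11.82
eef_pos: [612.2, -203.7, 95.1]
ee_rot: [0.001, 0.658, 0.753, 0.001]
force: [-1.9, -1.4, -6.5]
grip_width: 0.61
grip_force: 64.3
```

```bash
python3 - <<'E'
from h import *
s=sense();print(s['eef_pos'],s['ee_rot'],s['force'],s['wrist_torque'])
E
```

```text
[ 612.23707793 -203.66767454   95.12110568] [5.09177757e-04 6.57825380e-01 7.53169471e-01 1.12136794e-03] [-1.91352393 -1.44818292 -6.52088022] [-0.19125035  0.38662933 -0.00644972]
```

>>> {"op": "step_arm", "data": {"commands": "0 0 0 0.2 0 0 0;0 0 0 0.4 0 0 0;0 0 0 0.6 0 0 0;0 0 0 0.8 0 0 0;0 0 0 0.8 0 0 0"}}

```text
time_s: 12.23
eef_pos: [612.2, -203.7, 87.1]
ee_rot: [0.001, 0.658, 0.753, 0.001]
force: [-3.1, -2.4, -4.9]
grip_width: 0.609
grip_force: 64.5
```

```bash
python3 - <<'E'
from h import *
s=sense();print(s['eef_pos'],s['ee_rot'],s['force'],s['wrist_torque'])
E
```

```text
[ 612.23738994 -203.73782089   87.1010938 ] [5.93703501e-04 6.57838869e-01 7.53157707e-01 1.06702779e-03] [-3.10415752 -2.4039127  -4.93716561] [-0.43896548  0.7114061   0.02124644]
```

>>> {"op": "step_arm", "data": {"commands": "0 -0.03 -0.05 0.2 0 0 0;0 -0.03 -0.05 0.5 0 0 0;0 -0.03 -0.05 0.8 0 0 0;0 -0.03 -0.05 1.1 0 0 0;0 -0.03 -0.05 1.4 0 0 0;0 -0.03 -0.05 1.6 0 0 0;0 -0.03 -0.05 1.7 0 0 0;0 -0.03 -0.05 1.7 0 0 0"}}

```text
time_s: 12.9
eef_pos: [612.0, -203.9, 70.3]
ee_rot: [0.001, 0.658, 0.753, 0.001]
force: [-2.5, -1.0, -5.1]
grip_width: 0.61
grip_force: 64.3
```

```bash
python3 - <<'E'
from h import *
s=sense();print(s['eef_pos'],s['ee_rot'],s['force'],s['wrist_torque'])
E
```

```text
[ 612.00535376 -203.92956988   70.26213487] [6.86787003e-04 6.57807561e-01 7.53184650e-01 1.27435432e-03] [-2.54111055 -0.9564399  -5.13350027] [-0.13749294  0.54903805  0.01119806]
```

>>> {"op": "step_arm", "data": {"commands": "0 0 0 0.1 0 0 0;0 0 0 0.2 0 0 0;0 0 0 0.3 0 0 0;0 0 0 0.4 0 0 0;0 0 0 0.5 0 0 0;0 0 0 0.5 0 0 0;0 0 0 0.5 0 0 0"}}

```text
time_s: 13.48
eef_pos: [612.2, -204.1, 68.2]
ee_rot: [0.001, 0.658, 0.753, 0.001]
force: [-10.6, 2.5, 16.4]
grip_width: 0.61
grip_force: 66.3
```

>>> {"op": "step_arm", "data": {"commands": "0 0 0 0.25 0 0 0;0 0 0 0.25 0 0 0;0.82 0 0 0.25 0 0 0;0.82 0 0 0.25 0 0 0;0.82 0 0 0.25 0 0 0;0.82 0 0 0.25 0 0 0;0.82 0 0 -1 0 0 0;0.82 0 0 -4 0 0 0;0.82 0 0 -7 0 0 0;0.82 0 0 -10 0 0 0;0.82 0 -4 -14 0 0 0;0.82 0 -8 -14 0 0 0;0.82 0 -12 -14 0 0 0;0.82 0 -16 -14 0 0 0;0.82 0 -20 -14 0 0 0;0.82 0 -24 -14 0 0 0;0.82 0 -24 -14 0 0 0"}}

```text
time_s: 14.9
eef_pos: [369.5, -236.3, 205.5]
ee_rot: [0.0, 0.659, 0.752, 0.001]
force: [0.5, 0.7, 0.7]
grip_width: 0.818
grip_force: 0.0
```

```bash
python3 - <<'E'
from h import *
a=save('scene','s8.png');b=save('top','t8.png')
for l,z in(("flange_boss",82),("flange",36)):
    for c in("scene","top"):
        for s in spot_point(c,l)[:1]: print(l,c,s["xy"],np.round(atz(c,s["xy"],z),1))
ar=(611.8,-204.4)
cv2.imwrite('pics/v8.png',np.hstack([rect("top",b,ar,64,80,400),rect("scene",a,ar,64,80,400)])[:,:,::-1]); print(sense()['eef_pos'])
E
```

```text
flange_boss top [434.7, 215.0] [ 617.4 -206.8   82. ]
flange scene [429.0, 341.8] [ 612.1 -206.    36. ]
[ 374.90402881 -236.37244338  205.12935298]
```

View pics/v8.png

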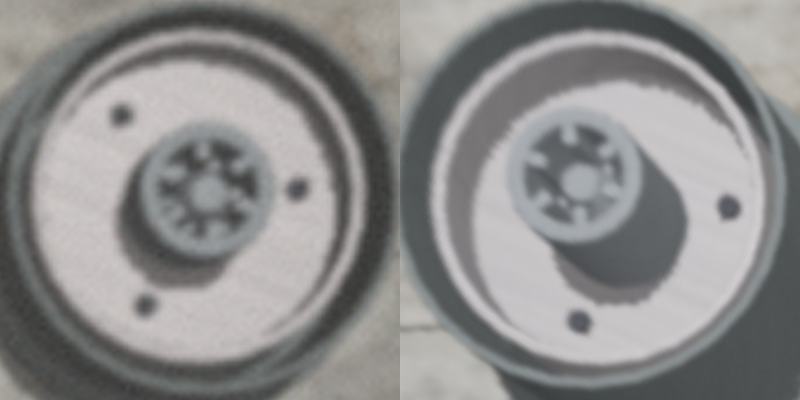

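The rectified crops show the rim at radius ≈ 67 mm, centred at (199,196) in the top view and (197,196) in the scene view. Both agree at the 64 mm height it should have when home. The spindle shows inside the boss, the flange is released, and the arm is clear.

```bash
python3 -c "
from rig import *
print(finish_job())"
```

```text
the job is handed in; nothing more can be done
None
```

The flange was drawn out from under the strap, regripped by its boss and set on the arbor; the final pictures show it home, level and released. The arm passed well above the pen and spanner, but I did not re-check their positions afterwards. I handed the job in at about 15 s, and no verdict came back.

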